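# Set the slurry feed lever in its third notch

## Task

Flip the clear guard of the slurry feed unit up and back, past upright, and leave it up. Then take the feed lever out of the wide park slot and set it in the third narrow notch counted from the park slot: push it away from the comb, swing it along and let it seat fully in the notch, then let go. Do not shift the jar, the squeeze bottle or the sample puck standing around.

Things in the scene. Friction and masses are not known exactly. Their poses are not given: they have to be found in the camera images.
- feed_unit: grey bench console with aluminium top, 260 mm wide, fixed to the worktop. Origin on the worktop under the lever's pivot; its +x points to the back (away from the robot at yaw 0), +y left, z up. Case x = -90 to 130 mm, top face z = 77 mm. Two guard posts, 10 mm wide, 174 mm high, at x = 120, y = +-118 mm. The comb in front of the lever is 86 mm high
- lever_pivot (a point): point on the lever's two crossed pivot axes, inside the console, 15 mm above the worktop, at the unit's x = y = 0
- comb_nominal (a point): nominal middle of the comb's third notch (unit x = 0, y = 24, z = 80 mm). Comb: steel bar at unit x = -31 to -13 mm with six square teeth, 10 mm wide, pointing to +x, ending at x = 4 mm, nominally at y = -76, -26, -6, 14, 34, 54 mm: first gap = park slot, then notches 1 to 4, 10 mm wide. The comb may be clamped up to 7 mm to either side of this nominal place: look or feel for it
- lever_knob (a point): centre of the black ball knob (30 mm) on the feed lever, 125 mm from the pivot; stem 7 mm thick. The lever swings along the comb (unit y) and can lean to unit +x; a spring (3 to 4 N at the knob) presses it back into the comb. It can also rest on a flat tooth end, unseated. Seated: knob at unit x = 0; on a tooth's tip: 15 mm; clears the teeth: 18 mm; stop: 33 mm
- feed_lever (a joint): swing of the lever along the comb, rad: 0 upright, positive to unit +y; range -0.74 to 0.74, light friction. Parked: -0.69 to -0.6. Third notch: nominal 0.35 (0.24 to 0.46 as the comb is clamped). The stem crosses the teeth 65 mm above the pivot, at unit y = 65 mm * tan(swing)
- guard (a joint): clear plastic guard, 140 by 222 mm, 10 mm thick at its edges, lying 165 mm above the worktop over the lever; rad: 0 closed (level), positive as its front edge swings up and back; end stop at 1.95. A stiff hinge holds it wherever it is left
- guard_tab (a point): centre of the guard's handle: a round aluminium tab, 26 mm diameter, 10 mm thick (along unit y), on a 10 mm thick neck, 30 mm in front of the guard's front edge and 170 mm from the hinge. It can be pinched from above with fingers closing along unit y
- guard_hinge (a point): middle of the guard's hinge axis (along unit y), at unit x = 120 mm, z = 165 mm
- white_jar: bystander: white screw jar, 52 mm diameter, 70 mm high; origin at the centre of its underside
- squeeze_bottle: bystander: white squeeze bottle with a red cap, 72 mm diameter, 155 mm high; origin at the centre of its underside
- sample_puck: bystander: tan resin puck, 38 mm diameter, 18 mm high; origin at the centre of its underside

How it is judged:
By the outcome, as a careful person would: the job done as asked, in the order asked, and still so for the second after the job is handed in, with the robot touching nothing.
It also fails if it takes over 64 s, if anything falls off the work surface, if the arm or the gripper's body presses on something with over 40 N, if the wrist force passes 120 N, or if a joint passes its speed limit or range.

## Robot

A 6-joint arm with a two-finger parallel gripper is mounted at the origin on a cart in front of the work surface, level with it; the furniture and walls round the work are solid. World frame = base frame: x ahead of the robot, y to its left, z up, the work surface at z = 0. Lengths are in m, angles in rad, forces in N, time in s.
With the tool pointing down it reaches from about 0.35 to 0.775 m from the base axis. Payload 5.5 kg.
Tool frame: the origin (TCP) lies between the finger pads; the fingertips stand env.nose_length ahead of it and the grasp point (between the pads) lies 8 mm behind it (env.nose_length is the distance from the TCP to the fingertips, in m); z points along the fingers, y is the direction in which the jaws open and shut (so a half turn about z gives the same grasp; the last joint's range is limited). The gripper opens to 85 mm and grips with 20 to 120 N. Pads are 22 mm wide; open, the fingers measure 114 mm over their backs; the gripper's body (76 mm by 85 mm) begins 54 mm behind the grasp point. The pads swing forward as they close: fully open they stand 13 mm farther back than shut.
Start: joints at [1.13, 0.313, 0.046, 1.304, 0, 1.431], TCP at [0.17, 0.549, 0.242] pointing down, gripper open.
Joint ranges: [-2.76, 2.76], [-0.86, 1.69], [-1.03, 1.26], [-2.2, 2.34], [-1.47, 1.5], [-3.14, 3.14]. Speed limits (rad/s): [2.57, 2.57, 3.14, 3.14, 3.14, 3.14].

## Interface

Orientations are given as a unit quaternion [w, x, y, z].
In Python, from workcell import env gives the robot as it stands. The module is installed in compiled form; this text tells all that it offers.
- The arm moves only by the shell command python3 -m creep 'ROWS' [FORCE]. ROWS is a JSON object of lists of equal length, an entry for each row: "hand": the finger opening in mm, from 0 to 85.4; "delta_pos": the shift along the tool's x, y, z scaled (see below), a list of three; "turn": the turn about the tool's z scaled (see below). In form: {"hand": [hand, ...], "delta_pos": [[dx, dy, dz], ...], "turn": [turn, ...]}. A call has exactly 5 rows; each row shifts and turns the commanded pose from where the row before left it, along the tool's axes as they then stand; what a row does not reach is not made up. The controller multiplies each number of a shift by 0.8 m and each number of a turn by 5 degrees. A row lasts 1/12 s, in which the tool goes at most 41.7 mm and 7.16 degrees, less where a joint would pass 70% of its speed; a pose out of reach is approached as far as the arm can. A call with a number of a shift or a turn outside -1 to 1 is refused whole. A call with a gripper value outside its range is refused whole. The fingers move at their own pace and stop on an object; FORCE is the grip in N (left out, the last holds). Time passes only in rows, so rows that do not move let the fingers close, or fill a call up. It gives the time, the measured TCP pose, the force and the opening at its end, in the units of the state.
- env.get_state(): the state, without advancing time (a new reading comes with each control period).
- env.read_camera(name): name is "scene" or "top" or "wrist"; returns a dict with "pixels" (480x640x3 uint8, red, green, blue), "depth" (480x640 float32, m along the optical axis (not along the pixel's ray), 0 where there is no reading), "fx", "fy", "cx", "cy" (pixels), "D" ([k1, k2, p1, p2, k3] as OpenCV has them; the pictures are not rectified), "origin" and "orientation" of the camera in the world. Camera axes: x right, y down, z forward; pixel columns grow to the right and rows downward; lengths in m; the calibration is good to about 2 mm. A picture is of the moment at which its call begins.
- env.hand_in(): hands the job in, once; it reports no verdict.
Trained networks look in the newest picture that a camera, given by its name, has taken for a name from the list of things; names that differ only in an ending like _2 or _b are one class to them, and where a whole thing is asked for, a point or a joint stands for the part that bears it (a point fixed in the world has none). Each returns a list of dicts, best first, with "score" (0 to 1); they miss things now and then, are a little off and sometimes report something else, mostly with a low value. They report only what shows in the picture. A call takes as long as a camera call.
- env.find_in(camera, target): "location" ([row, column] in pixels, amid what is visible of it).
- env.pinpoint(camera, target): "location" ([row, column] in pixels: a listed point, or the origin of a listed thing).
The state is a dict: "clock": time; "joint_pos": joint angles; "qvel": joint speeds; "tau": joint torques, N m; "tcp_pos": TCP position; "orientation": TCP orientation; "wrist_force": force on the tool from outside, world axes, zero at the start; "ft_torque": the same for the moment, N m; "finger_gap": finger opening in m.
Only numpy, scipy, OpenCV 4.12 (cv2) and the standard library are available. Lean on these libraries where they do the work, as an engineer would, in place of code of your own. Each camera call takes 0.05 s, during which the arm holds its last target.

## Working session

There is one attempt and no reset: what is moved stays moved. The work goes in short steps, Python scripts to look and compute and a shell command to move; the robot and the scene stay as the last step left them, time stands still between calls to the robot, and variables do not carry over. Pictures are saved under pics/ and viewed, and the job is handed in when it is done.

```bash
mkdir -p pics
cat > h.py <<'E'
import numpy as np,cv2
from scipy.spatial.transform import Rotation as R
from workcell import env
def cam(n,save=None):
    c=env.read_camera(n)
    if save: cv2.imwrite('pics/'+save,c['pixels'][:,:,::-1])
    return c
def RM(q): return R.from_quat([q[1],q[2],q[3],q[0]]).as_matrix()
def ray(c,rc):
    K=np.array([[c['fx'],0,c['cx']],[0,c['fy'],c['cy']],[0,0,1]])
    p=cv2.undistortPoints(np.array([[[rc[1],rc[0]]]],float),K,np.array(c['D'],float))[0,0]
    return np.array(c['origin']),RM(c['orientation'])@np.array([p[0],p[1],1])
def atz(c,rc,z):
    o,d=ray(c,rc); return o+d*(z-o[2])/d[2]
def dep(c,rc):
    r,k=int(round(rc[0])),int(round(rc[1])); o,d=ray(c,rc); w=c['depth'][max(r-2,0):r+3,max(k-2,0):k+3]; w=w[w>0]
    return o+d*np.median(w) if len(w) else None
def proj(c,P):
    M=RM(c['orientation']); X=(np.atleast_2d(P)-c['origin'])@M
    K=np.array([[c['fx'],0,c['cx']],[0,c['fy'],c['cy']],[0,0,1]])
    return cv2.projectPoints(X,np.zeros(3),np.zeros(3),K,np.array(c['D'],float))[0][:,0]
E
python3 - <<'E'
from h import *
np.set_printoptions(precision=4,suppress=True)
s=env.get_state();print(s['clock'],s['tcp_pos'],s['orientation'],s['finger_gap'],env.nose_length)
for n in('scene','top'):
    c=cam(n,n+'0.png');print(n,c['origin'],RM(c['orientation'])[:,2],c['fx'])
    for t in('feed_unit','lever_pivot','comb_nominal','lever_knob','guard_tab','guard_hinge','white_jar','squeeze_bottle','sample_puck'):
        for d in env.pinpoint(n,t)[:2]:
            print(t,round(d['score'],2),np.array(d['location']),dep(c,d['location']) if 0<=d['location'][0]<480 else None)
E
```

```text
0.0 [0.1702 0.5487 0.2414] [-0.0002  0.1498  0.9887 -0.0009] 0.08568120594973515 0.011
scene [-0.1388 -0.7478  1.3064] [ 0.4499  0.4734 -0.7573] 565.7344401213327
feed_unit 0.69 [283.2 309.4] [ 0.4698 -0.0665  0.0814]
feed_unit 0.49 [213.8 359.8] [0.7989 0.0515 0.0211]
comb_nominal 0.72 [261.7 304.3] [ 0.5098 -0.0042  0.0839]
lever_knob 0.58 [277.8 323.3] [ 0.4896 -0.1001  0.1184]
guard_tab 0.91 [256.4 289.8] [ 0.4471 -0.02    0.1745]
guard_hinge 0.89 [223.3 334.3] [ 0.6148 -0.0163  0.1698]
white_jar 0.8 [379.4 347.7] [ 0.3524 -0.3235  0.0452]
squeeze_bottle 0.92 [251.1 207.4] [0.3594 0.2532 0.0383]
sample_puck 0.47 [213.9 355.8] [0.7925 0.0625 0.0172]
top [0.1254 0.231  1.089 ] [ 0.4112 -0.2189 -0.8849] 518.6437817256825
feed_unit 0.69 [281.8 339.6] [ 0.4733 -0.0023  0.0835]
comb_nominal 0.57 [272.9 330. ] [0.501  0.0049 0.0829]
lever_knob 0.58 [244.1 373. ] [ 0.4813 -0.0819  0.1665]
guard_hinge 0.57 [201.8 314.6] [ 0.6226 -0.0279  0.1711]
white_jar 0.81 [274.7 470.9] [ 0.3626 -0.2833  0.0179]
squeeze_bottle 0.95 [403.1 241.9] [0.3429 0.2835 0.115 ]
sample_puck 0.8 [198.  249.2] [0.7936 0.0619 0.0194]
```

View pics/scene0.png

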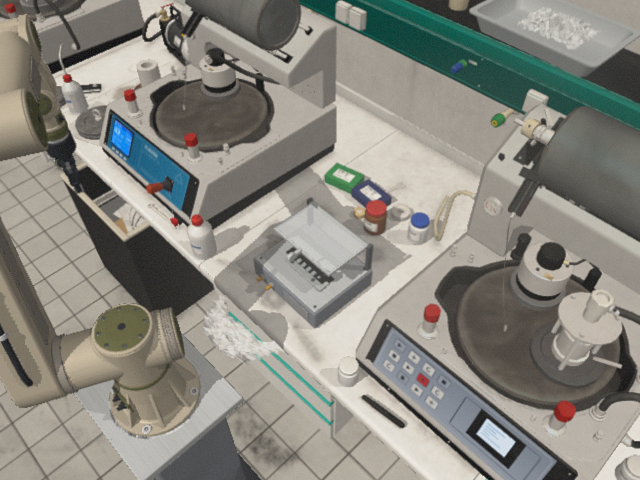

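View pics/top0.png

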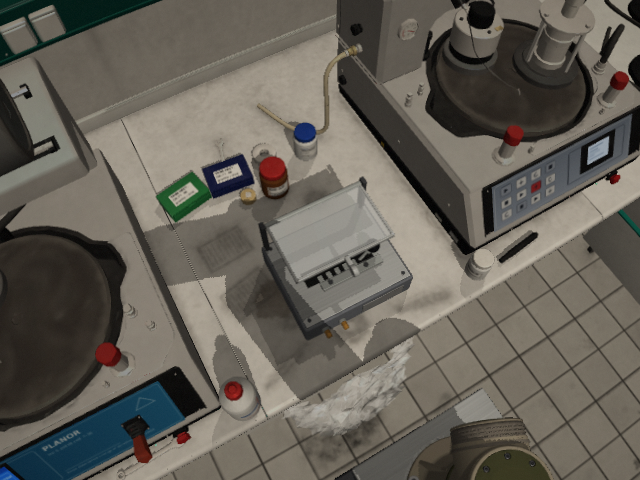

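Run:
```python
from h import *
np.set_printoptions(precision=4,suppress=True)
for n,(x0,y0,w,h) in (('scene',(230,180,160,160)),('top',(240,160,190,190))):
    c=cam(n); im=c['pixels'][y0:y0+h,x0:x0+w,::-1]
    im=cv2.resize(im,None,fx=600/h,fy=600/h,interpolation=cv2.INTER_CUBIC)
    cv2.imwrite(f'pics/{n}1.png',im)
    # top face fit: points with z 0.072..0.084
    ys,xs=np.mgrid[0:480,0:640]; K=np.array([[c['fx'],0,c['cx']],[0,c['fy'],c['cy']],[0,0,1]])
    p=cv2.undistortPoints(np.stack([xs,ys],-1).reshape(-1,1,2).astype(float),K,np.array(c['D'],float))[:,0]
    d=c['depth'].reshape(-1); P=(np.c_[p,np.ones(len(p))]*d[:,None])@RM(c['orientation']).T+c['origin']
    reg=(P[:,0]>.3)&(P[:,0]<.72)&(abs(P[:,1])<.22)&(d>0)
    for lo,hi in((.074,.084),(.155,.18)):
        m=reg&(P[:,2]>lo)&(P[:,2]<hi)
        msk=m.reshape(480,640).astype(np.uint8); k,l,st,_=cv2.connectedComponentsWithStats(msk)
        i=1+np.argmax(st[1:,4]); q=P[(l.reshape(-1)==i)]
        print(n,lo,len(q),np.median(q[:,2]),cv2.minAreaRect((q[:,:2]*1000).astype(np.float32)), cv2.boxPoints(cv2.minAreaRect((q[:,:2]*1000).astype(np.float32))).tolist())
    q=P[reg&(P[:,2]>.1735)&(P[:,2]<.19)]; print(len(q),q[::max(1,len(q)//15)])
```

```text
scene 0.074 2706 0.07962039555004119 ((522.4324340820312, -22.48736572265625), (260.2308654785156, 221.64051818847656), 87.85433197021484) [[406.8183288574219, -148.3624267578125], [628.303466796875, -156.66070556640625], [638.0465087890625, 103.3876953125], [416.5614013671875, 111.68597412109375]]
scene 0.155 3717 0.17025424011595547 ((536.721923828125, -22.52532196044922), (249.53720092773438, 193.70689392089844), 88.96138763427734) [[437.622802734375, -145.51783752441406], [631.2978515625, -149.02902221679688], [635.821044921875, 100.46719360351562], [442.14599609375, 103.97837829589844]]
514 [[ 0.6358  0.0975  0.1765]
 [ 0.6262  0.0592  0.1745]
 [ 0.6272  0.0285  0.1762]
 [ 0.5384  0.0874  0.1743]
 [ 0.5244  0.0802  0.1743]
 [ 0.524   0.0595  0.1744]
 [ 0.622  -0.0572  0.1769]
 [ 0.6095 -0.0618  0.1744]
 [ 0.5415 -0.0202  0.1751]
 [ 0.6071 -0.1046  0.1744]
 [ 0.6234 -0.1429  0.1804]
 [ 0.5119 -0.0432  0.1736]
 [ 0.5548 -0.1002  0.1735]
 [ 0.4847 -0.0451  0.1738]
 [ 0.5171 -0.0973  0.1747]
 [ 0.4903 -0.1276  0.1762]]
top 0.074 4560 0.077586688843857 ((519.2954711914062, -21.124176
[... 273 characters left out ...]
534.8954467773438, -22.263519287109375), (244.05482482910156, 191.3836669921875), 88.59465026855469) [[436.2395935058594, -141.90733337402344], [627.565673828125, -146.60110473632812], [633.55126953125, 97.38029479980469], [442.2252197265625, 102.07406616210938]]
151 [[ 0.6276 -0.1436  0.1745]
 [ 0.6235 -0.1361  0.174 ]
 [ 0.6132 -0.1421  0.1753]
 [ 0.6199 -0.1043  0.176 ]
 [ 0.6195 -0.0438  0.1736]
 [ 0.6249  0.0469  0.1735]
 [ 0.6321  0.0954  0.1763]
 [ 0.6229  0.0907  0.1782]
 [ 0.6192  0.0931  0.1737]
 [ 0.48   -0.0159  0.1737]
 [ 0.4636 -0.015   0.1778]
 [ 0.4593 -0.0147  0.1769]
 [ 0.4519 -0.0213  0.1792]
 [ 0.4506 -0.0161  0.1782]
 [ 0.4457 -0.0222  0.1763]
 [ 0.4434 -0.0141  0.1757]]
```

View pics/scene1.png

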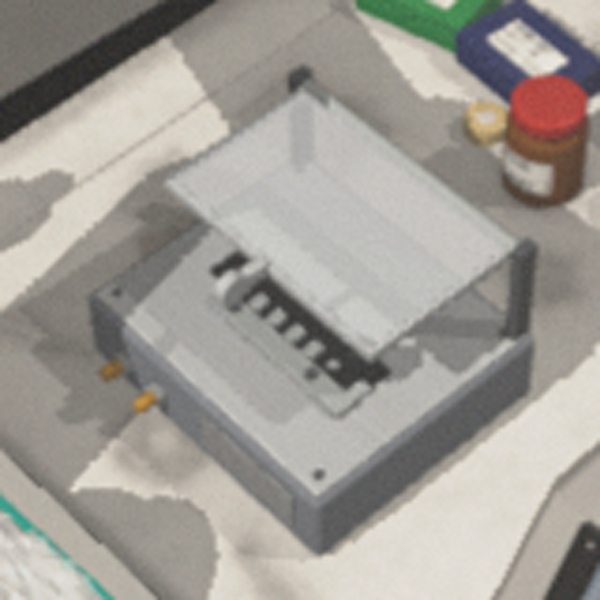

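View pics/top1.png

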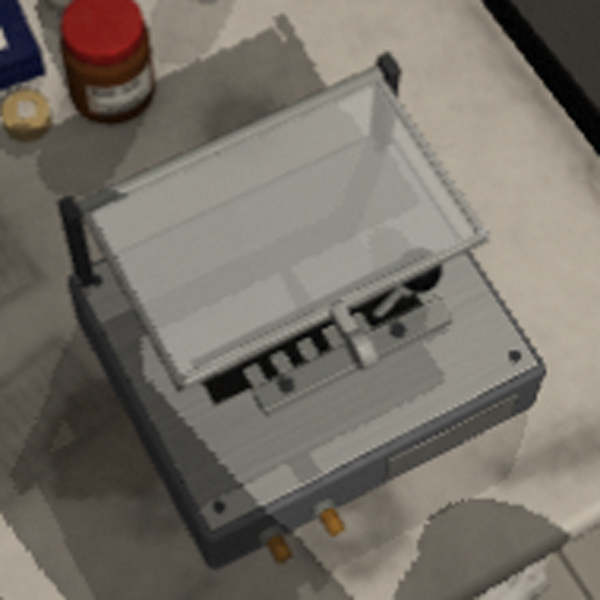

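The scene view shows the unit centred near (310,280) with the tab at (290,256). The top view shows the lever knob under the guard at the right (373,246). Fit: unit origin about (0.501, -0.021), yaw about -1.9°, tab about (0.451, -0.020, 0.165). I'll turn the tool to match the unit, then travel at height.

```bash
python3 -m creep '{"hand":[40,40,40,40,40],"delta_pos":[[0,0,0],[0,0,0],[0,0,0],[0,0,0],[0,0,0]],"turn":[-1,-1,-1,-0.06,0]}' 60
python3 -m creep '{"hand":[40,40,40,40,40],"delta_pos":[[-0.0187,-0.0349,0],[-0.0187,-0.0349,0],[-0.0187,-0.0349,0],[-0.0187,-0.0349,0],[-0.0187,-0.0349,0]],"turn":[0,0,0,0,0]}'
```

```text
clock: 1.52
tcp_pos: [0.1704, 0.5492, 0.2423]
orientation: [0.0, 0.018, 1.0, 0.0]
wrist_force: [0.0, 0.0, 0.5]
finger_gap: 0.0399
clock: 1.93
tcp_pos: [0.2407, 0.4059, 0.2423]
orientation: [0.0, 0.018, 1.0, 0.0]
wrist_force: [1.0, 0.4, -0.7]
finger_gap: 0.0395
```

```bash
for i in 1 2 ; do :; done; python3 -m creep '{"hand":[40,40,40,40,40],"delta_pos":[[-0.0187,-0.0349,0],[-0.0187,-0.0349,0],[-0.0187,-0.0349,0],[-0.0187,-0.0349,0],[-0.0187,-0.0349,0]],"turn":[0,0,0,0,0]}'
python3 -m creep '{"hand":[40,40,40,40,40],"delta_pos":[[-0.0187,-0.0349,0],[-0.0187,-0.0349,0],[-0.0187,-0.0349,0],[-0.0187,-0.0349,0],[-0.0187,-0.0349,0]],"turn":[0,0,0,0,0]}'
python3 -m creep '{"hand":[40,40,40,40,40],"delta_pos":[[-0.0187,-0.0349,0],[-0.0187,-0.0349,0],[-0.0187,-0.0349,0],[-0.0187,-0.0349,0],[0,0,0]],"turn":[0,0,0,0,0]}'
python3 - <<'E'
from h import *
np.set_printoptions(precision=4,suppress=True)
s=env.get_state();print(s['clock'],s['tcp_pos'])
c=cam('wrist','w0.png')
for t in('lever_knob','guard_tab','comb_nominal','feed_unit'):
    for d in env.pinpoint('wrist',t)[:2]: print(t,d['score'],d['location'],dep(c,d['location']),atz(c,d['location'],.178))
E
```

```text
clock: 2.35
tcp_pos: [0.3108, 0.2638, 0.2426]
orientation: [0.0, 0.018, 1.0, 0.0]
wrist_force: [0.5, 0.8, 0.3]
finger_gap: 0.0399
clock: 2.77
tcp_pos: [0.3809, 0.1216, 0.2426]
orientation: [0.0, 0.018, 1.0, 0.0]
wrist_force: [1.0, 0.4, 0.1]
finger_gap: 0.0399
clock: 3.18
tcp_pos: [0.4393, 0.0052, 0.2424]
orientation: [0.001, 0.021, 1.0, -0.001]
wrist_force: [0.7, 0.1, 0.5]
finger_gap: 0.0398
3.1833 [0.4393 0.0052 0.2424]
guard_tab 0.75 [279.5, 284.8] [ 0.4462 -0.0194  0.1758] [ 0.4452 -0.0191  0.178 ]
comb_nominal 0.66 [289.8, 322.4] [0.5025 0.002  0.0779] [0.4533 0.0043 0.178 ]
comb_nominal 0.35 [136.5, 579.0] [0.3685 0.2518 0.0469] [0.364  0.1543 0.178 ]
feed_unit 0.96 [262.1, 302.0] [ 0.4725 -0.0157  0.0796] [ 0.4339 -0.0075  0.178 ]
```

View pics/w0.png

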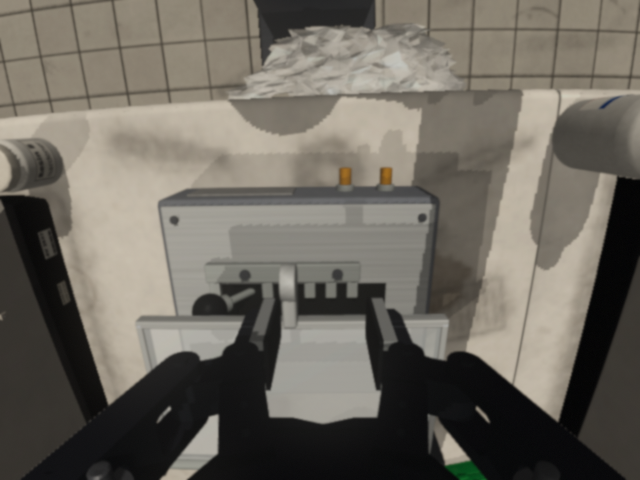

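```bash
python3 -m creep '{"hand":[40,40,40,40,40],"delta_pos":[[-0.0072,-0.0152,0],[-0.0072,-0.0152,0],[0,0,0.02],[0,0,0.02],[0,0,0.01]],"turn":[0,0,0,0,0]}'
python3 - <<'E'
from h import *
np.set_printoptions(precision=4,suppress=True)
c=cam('wrist','w1.png')
for t in('lever_knob','guard_tab','comb_nominal','feed_unit'):
    for d in env.pinpoint('wrist',t)[:1]: print(t,d['score'],d['location'],dep(c,d['location']),atz(c,d['location'],.165))
E
```

```text
clock: 3.85
tcp_pos: [0.4462, -0.014, 0.201]
orientation: [-0.001, 0.016, 1.0, 0.0]
wrist_force: [-1.1, -0.3, -0.2]
finger_gap: 0.0402
lever_knob 0.96 [331.8, 212.4] [ 0.4944 -0.0929  0.1279] [ 0.4709 -0.0782  0.165 ]
guard_tab 0.79 [303.6, 314.3] [ 0.4481 -0.0184  0.1769] [ 0.4544 -0.019   0.165 ]
comb_nominal 0.74 [306.8, 347.7] [0.5017 0.0048 0.084 ] [ 0.457  -0.0005  0.165 ]
feed_unit 0.76 [272.9, 318.5] [ 0.4721 -0.0182  0.0806] [ 0.4361 -0.016   0.165 ]
```

View pics/w1.png

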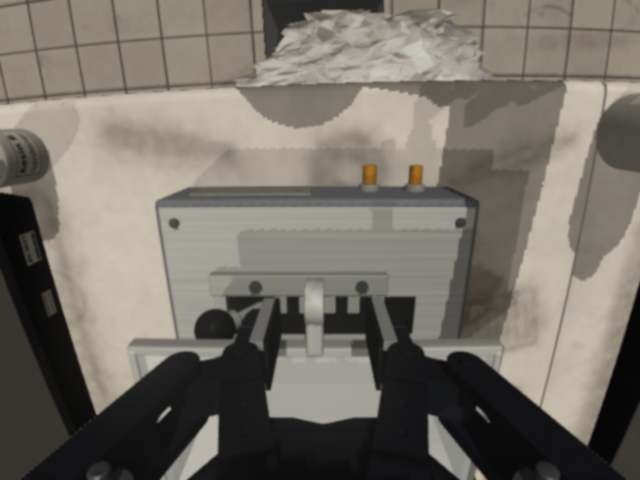

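```bash
python3 -m creep '{"hand":[40,40,40,40,40],"delta_pos":[[-0.003,-0.003,0.01],[-0.002,-0.003,0.0155],[0,0,0.015],[0,0,0.0],[0,0,0]],"turn":[0,0,0,0,0]}'
python3 - <<'E'
from h import *
print(env.get_state()['tcp_pos'])
c=cam('wrist','w2.png')
E
```

```text
clock: 4.52
tcp_pos: [0.4508, -0.0202, 0.1696]
orientation: [-0.0, 0.017, 1.0, 0.0]
wrist_force: [0.4, -0.2, 0.8]
finger_gap: 0.0402
[ 0.45083809 -0.02017844  0.16964227]
```

View pics/w2.png

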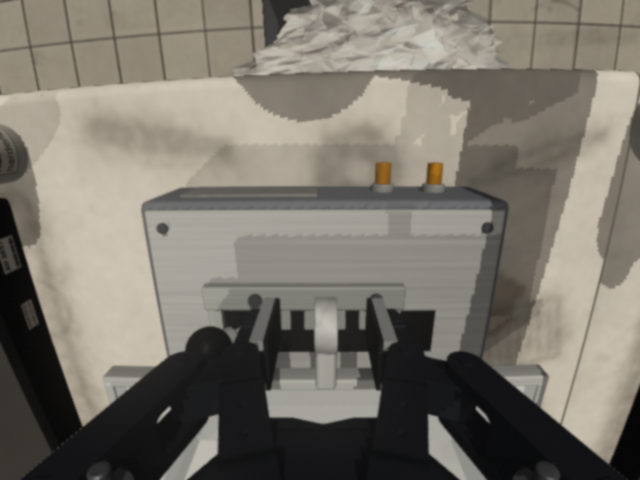

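The tab at (325,325) is centred between the fingers. I'll descend and pinch it.

```bash
python3 -m creep '{"hand":[40,40,5,5,5],"delta_pos":[[0,0,0.008],[0,0,0.008],[0,0,0],[0,0,0],[0,0,0]],"turn":[0,0,0,0,0]}' 70
python3 -m creep '{"hand":[5,5,5,5,5],"delta_pos":[[0,0,0],[0,0,0],[0,0,0],[0,0,0],[0,0,0]],"turn":[0,0,0,0,0]}' 70
python3 - <<'E'
import numpy as np
r=.17/.8
th=np.linspace(0,1.8,21)
x=-r*np.cos(th);z=r*np.sin(th)
for a,b in zip(np.diff(x),np.diff(z)): print('[%.4f,0,%.4f],'%(-a,-b),end='')
E
```

```text
clock: 4.98
tcp_pos: [0.4509, -0.019, 0.1571]
orientation: [-0.0, 0.017, 1.0, 0.002]
wrist_force: [0.8, 1.9, -2.1]
finger_gap: 0.0087
clock: 5.4
tcp_pos: [0.4509, -0.0191, 0.1571]
orientation: [-0.0, 0.016, 1.0, 0.001]
wrist_force: [-0.1, 5.6, -1.0]
finger_gap: 0.0093
[-0.0009,0,-0.0191],[-0.0026,0,-0.0189],[-0.0043,0,-0.0186],[-0.0059,0,-0.0182],[-0.0075,0,-0.0176],[-0.0091,0,-0.0168],[-0.0106,0,-0.0159],[-0.0119,0,-0.0149],[-0.0132,0,-0.0138],[-0.0144,0,-0.0125],[-0.0155,0,-0.0112],[-0.0164,0,-0.0098],[-0.0173,0,-0.0082],[-0.0179,0,-0.0067],[-0.0184,0,-0.0050],[-0.0188,0,-0.0033],[-0.0190,0,-0.0016],[-0.0191,0,0.0001],[-0.0190,0,0.0018],[-0.0188,0,0.0035],
```

Gripped, with a gap of 9 mm. I'll follow the arc.

```bash
python3 -m creep '{"hand":[5,5,5,5,5],"delta_pos":[[-0.0009,0,-0.0191],[-0.0026,0,-0.0189],[-0.0043,0,-0.0186],[-0.0059,0,-0.0182],[-0.0075,0,-0.0176]],"turn":[0,0,0,0,0]}' 70
```

```text
clock: 5.82
tcp_pos: [0.4673, -0.0196, 0.2305]
orientation: [-0.001, 0.016, 1.0, 0.001]
wrist_force: [4.3, 4.7, -9.6]
finger_gap: 0.0087
```

```bash
python3 -m creep '{"hand":[5,5,5,5,5],"delta_pos":[[-0.0091,0,-0.0168],[-0.0106,0,-0.0159],[-0.0119,0,-0.0149],[-0.0132,0,-0.0138],[-0.0144,0,-0.0125]],"turn":[0,0,0,0,0]}' 70
python3 -m creep '{"hand":[5,5,5,5,5],"delta_pos":[[-0.0155,0,-0.0112],[-0.0164,0,-0.0098],[-0.0173,0,-0.0082],[-0.0179,0,-0.0067],[-0.0184,0,-0.0050]],"turn":[0,0,0,0,0]}' 70
python3 - <<'E'
from h import *
c=cam('scene','s2.png')
E
```

```text
clock: 6.23
tcp_pos: [0.5134, -0.021, 0.2891]
orientation: [-0.003, 0.016, 1.0, 0.001]
wrist_force: [-2.3, 4.8, -7.2]
finger_gap: 0.0087
clock: 6.65
tcp_pos: [0.5818, -0.0231, 0.3224]
orientation: [-0.003, 0.016, 1.0, 0.001]
wrist_force: [-4.6, 4.9, -1.0]
finger_gap: 0.0086
```

View pics/s2.png

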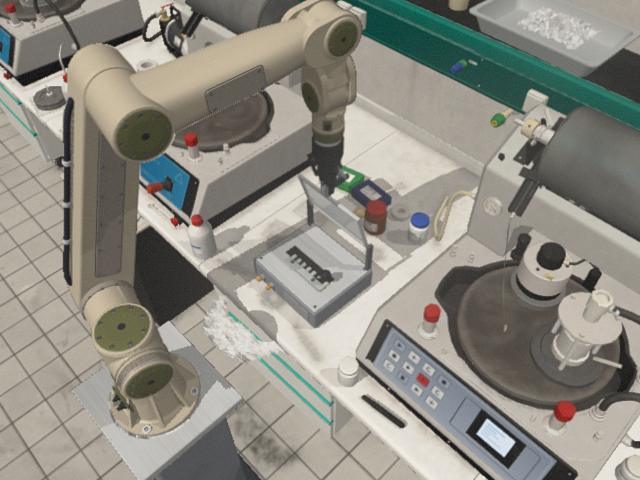

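The guard is nearly upright, with the gripper at (325,165), and nothing has been bumped. I'll finish the arc and release.

```bash
python3 -m creep '{"hand":[5,5,5,5,5],"delta_pos":[[-0.0188,0,-0.0033],[-0.0190,0,-0.0016],[-0.0191,0,0.0001],[-0.0190,0,0.0018],[-0.0188,0,0.0035]],"turn":[0,0,0,0,0]}' 70
python3 -m creep '{"hand":[5,5,40,40,40],"delta_pos":[[0,0,0],[0,0,0],[0,0,0],[0,0,0],[0,0,0]],"turn":[0,0,0,0,0]}' 70
```

```text
clock: 7.12
tcp_pos: [0.6585, -0.0256, 0.3231]
orientation: [-0.001, 0.016, 1.0, 0.001]
wrist_force: [-3.6, 4.9, 3.8]
finger_gap: 0.0087
clock: 7.53
tcp_pos: [0.6594, -0.0275, 0.3225]
orientation: [0.0, 0.017, 1.0, -0.0]
wrist_force: [-0.4, -0.3, 0.3]
finger_gap: 0.0404
```

```bash
python3 -m creep '{"hand":[40,40,40,40,40],"delta_pos":[[0,0,-0.025],[0,0,-0.025],[0.01,0,-0.025],[0.03,0,0],[0.03,0,0]],"turn":[0,0,0,0,0]}' 70
python3 -m creep '{"hand":[40,40,40,40,40],"delta_pos":[[0.04,0,0.0],[0.04,0,0.0],[0.04,0,0.03],[0.04,0,0.04],[0,0,0.04]],"turn":[0,0,0,0,0]}' 70
python3 -m creep '{"hand":[40,40,40,40,40],"delta_pos":[[0,0,0.03],[0,0,0.0],[0,0,0],[0,0,0],[0,0,0]],"turn":[0,0,0,0,0]}' 70
python3 - <<'E'
from h import *
np.set_printoptions(precision=4,suppress=True)
for n in ('wrist','scene','top'):
    c=cam(n,n+'3.png'); print(n,c['origin'],RM(c['orientation'])[:,2])
    for t in('lever_knob','guard_tab','guard_hinge','comb_nominal','feed_unit'):
        for d in env.pinpoint(n,t)[:1]: print(t,round(d['score'],2),d['location'],dep(c,d['location']))
E
```

```text
clock: 7.95
tcp_pos: [0.6043, -0.0261, 0.3833]
orientation: [0.002, 0.017, 1.0, -0.0]
wrist_force: [0.3, 0.2, 0.6]
finger_gap: 0.04
clock: 8.37
tcp_pos: [0.4732, -0.0207, 0.2979]
orientation: [0.0, 0.017, 1.0, -0.0]
wrist_force: [-0.3, 0.4, 0.2]
finger_gap: 0.0402
clock: 8.78
tcp_pos: [0.4795, -0.0215, 0.275]
orientation: [0.002, 0.017, 1.0, -0.0]
wrist_force: [-1.0, 0.2, 0.6]
finger_gap: 0.0396
wrist [ 0.3974 -0.0188  0.4064] [ 0.3215 -0.0106 -0.9468]
lever_knob 0.69 [251.8, 240.0] [ 0.4954 -0.0943  0.1281]
guard_hinge 0.96 [395.7, 323.8] [ 0.6177 -0.0253  0.1687]
comb_nominal 0.75 [241.0, 347.2] [0.505  0.0023 0.0782]
feed_unit 0.82 [221.4, 325.4] [ 0.4816 -0.0191  0.0865]
scene [-0.1388 -0.7478  1.3064] [ 0.4499  0.4734 -0.7573]
lever_knob 0.65 [275.5, 326.2] [ 0.4959 -0.1046  0.1268]
guard_tab 0.94 [174.0, 345.9] [ 0.6433 -0.0271  0.3394]
guard_hinge 0.86 [222.1, 335.7] [ 0.6199 -0.0166  0.171 ]
comb_nominal 0.96 [261.5, 305.2] [ 0.5128 -0.0046  0.0825]
feed_unit 0.79 [284.7, 305.3] [ 0.459  -0.0618  0.0803]
top [0.1254 0.231  1.089 ] [ 0.4112 -0.2189 -0.8849]
lever_knob 0.71 [246.7, 376.2] [ 0.4896 -0.0992  0.123 ]
guard_tab 0.57 [146.0, 305.1] [ 0.6416 -0.0226  0.3411]
guard_hinge 0.86 [205.8, 312.7] [ 0.6185 -0.021   0.1666]
comb_nominal 0.61 [269.9, 329.1] [0.5099 0.0019 0.078 ]
feed_unit 0.64 [282.2, 338.2] [0.4735 0.001  0.0848]
```

View pics/wrist3.png

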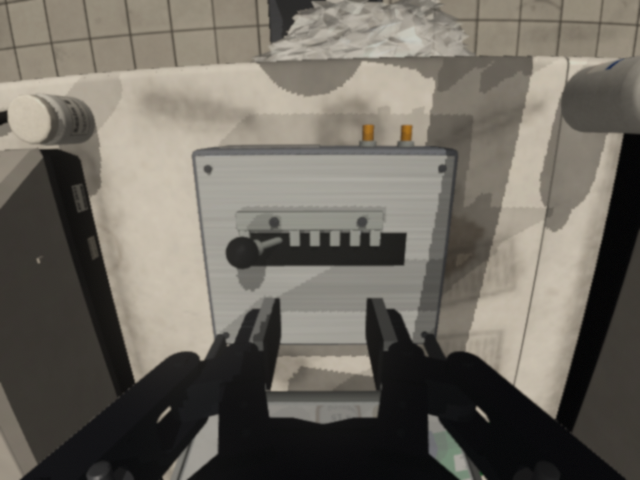

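View pics/scene3.png

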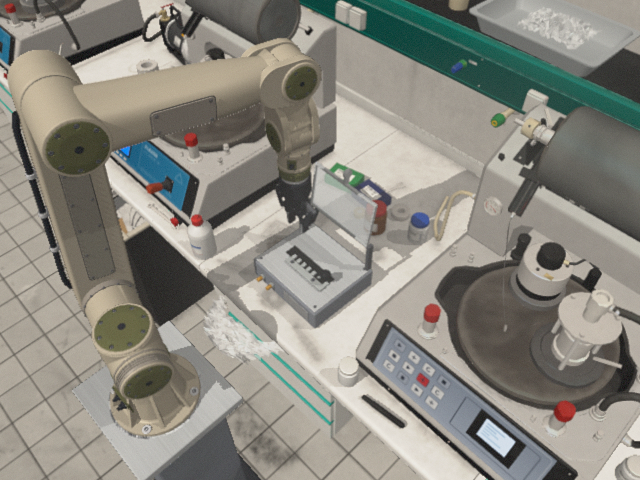

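The wrist view shows the guard raised, the knob at (242,252), and five teeth at columns about 294, 315, 335, 355 and 376, so notch 3 is near column 345. Now I'll measure the comb.

Run:
```python
from h import *
np.set_printoptions(precision=1,suppress=True,linewidth=150)
c=cam('wrist'); g=c['pixels'].astype(float).mean(2)
im=cv2.resize(c['pixels'][130:350,185:465,::-1],None,fx=2.8,fy=2.7,interpolation=cv2.INTER_CUBIC); cv2.imwrite('pics/w4.png',im)
O=np.array([.501,-.0213]); 
for yaw in (-1.9,):
    y=np.deg2rad(yaw); U=np.array([[np.cos(y),np.sin(y)],[-np.sin(y),np.cos(y)]])
    def un(P): return U@(np.asarray(P)[:2]-O)*1000
    for r in (236,239,242):
        p=g[r,255:410]; d=np.diff(cv2.GaussianBlur(p[None],(0,0),1)[0])
        out=[]
        for i in range(1,len(d)-1):
            if abs(d[i])>6 and abs(d[i])>=abs(d[i-1]) and abs(d[i])>abs(d[i+1]):
                den=abs(d[i-1])-2*abs(d[i])+abs(d[i+1]); s=.5*(abs(d[i-1])-abs(d[i+1]))/den if den else 0
                col=255+i+.5+s; out.append((np.sign(d[i]),round(col,1),un(atz(c,(r,col),.086))))
        print(r); [print(*o) for o in out]
    # case top edges at row 239: 
    for r in (180,200,290):
        p=g[r]; d=np.diff(cv2.GaussianBlur(p[None],(0,0),1)[0])
        for a,b in((190,225),(430,465)):
            i=a+np.argmax(abs(d[a:b])); print(r,i+.5,d[i],un(atz(c,(r,i+.5),.077)))
    for rc in ((169,208),(169,442),(222.5,274.5),(222.5,362.5)): print('screw',un(atz(c,rc,.078 if rc[0]<200 else .087)))
    for nm,rc in(('knobc',(252,242)),): print(un(atz(c,rc,.115)))
    print('hinge',un(atz(c,(395.7,323.8),.165)))
```

```text
236
1.0 288.5 [ -7.3 -34.1]
-1.0 298.6 [ -7.3 -24.1]
1.0 308.6 [ -7.3 -14.3]
-1.0 319.2 [-7.3 -4. ]
1.0 328.9 [-7.3  5.5]
-1.0 339.2 [-7.3 15.5]
1.0 349.3 [-7.2 25.4]
-1.0 359.4 [-7.2 35.3]
1.0 369.4 [-7.2 45.2]
-1.0 379.7 [-7.2 55.3]
1.0 405.9 [-7.3 81.1]
239
1.0 274.7 [ -4.2 -47.8]
-1.0 279.5 [ -4.2 -43. ]
1.0 288.5 [ -4.2 -34.2]
-1.0 298.7 [ -4.2 -24.1]
1.0 308.6 [ -4.2 -14.4]
-1.0 319.3 [-4.2 -3.9]
1.0 328.8 [-4.2  5.4]
-1.0 339.2 [-4.2 15.6]
1.0 349.0 [-4.2 25.3]
-1.0 359.3 [-4.2 35.4]
1.0 369.3 [-4.2 45.2]
-1.0 379.6 [-4.2 55.3]
1.0 405.6 [-4.2 81. ]
242
-1.0 257.6 [ -1.1 -64.8]
1.0 268.1 [ -1.1 -54.4]
-1.0 280.9 [ -1.1 -41.7]
1.0 288.6 [ -1.1 -34.2]
-1.0 299.0 [ -1.1 -23.9]
1.0 308.5 [ -1.1 -14.6]
-1.0 319.3 [-1.1 -3.9]
1.0 328.6 [-1.1  5.2]
-1.0 339.2 [-1.1 15.7]
1.0 348.9 [-1.1 25.2]
-1.0 359.3 [-1.1 35.4]
1.0 369.2 [-1.1 45.2]
-1.0 379.3 [-1.1 55.2]
1.0 405.3 [-1.1 81. ]
180 192.5 -23.09206617438838 [ -61.1 -126. ]
180 441.5 -13.705812572693333 [-60.9 113.8]
200 194.5 -20.362570873819095 [ -41.5 -126.3]
200 438.5 -14.244884279744497 [-41.4 112.9]
290 205.5 -20.605930997494198 [  55.8 -126.1]
290 439.5 -6.355857655100429 [ 56.  124.6]
screw [ -71.5 -109.5]
screw [-71.4 112.9]
screw [-21.2 -47. ]
screw [-21.2  37.8]
[ -1.  -73.7]
hinge [116.1   0.3]
```

View pics/w4.png

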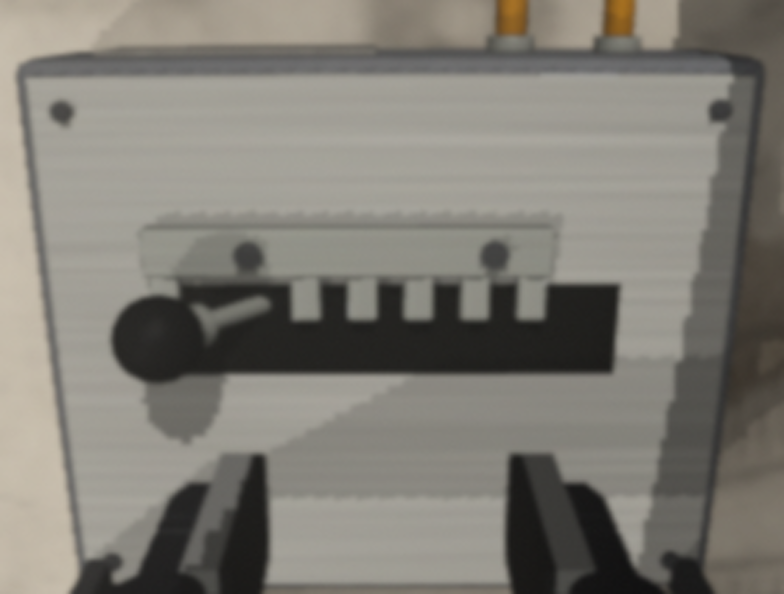

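Relative to my fitted unit frame the comb is about 4–5 mm toward -y. Notch 3 is at about y = 20, so the target swing is about 0.29 and the target knob y about 37. Next I'll go above the knob.

```bash
python3 -m creep '{"hand":[60,60,60,60,60],"delta_pos":[[-0.0085,-0.03,0],[-0.0085,-0.03,0],[-0.0085,-0.031,0.02],[0,0,0.04],[0,0,0.04]],"turn":[0,0,0,0,0]}' 30
python3 -m creep '{"hand":[60,60,60,60,60],"delta_pos":[[0,0,0.03],[0,0,0.02],[0,0,0],[0,0,0],[0,0,0]],"turn":[0,0,0,0,0]}' 30
python3 - <<'E'
from h import *
np.set_printoptions(precision=4,suppress=True)
c=cam('wrist','w5.png')
for d in env.pinpoint('wrist','lever_knob')[:1]: print(d['score'],d['location'],dep(c,d['location']),atz(c,d['location'],.116))
E
```

```text
clock: 10.15
tcp_pos: [0.4975, -0.0964, 0.1931]
orientation: [0.002, 0.018, 1.0, -0.001]
wrist_force: [-0.1, 0.4, -0.2]
finger_gap: 0.0601
clock: 10.57
tcp_pos: [0.4968, -0.0948, 0.1542]
orientation: [0.001, 0.017, 1.0, -0.0]
wrist_force: [1.8, -0.3, 0.9]
finger_gap: 0.0601
0.75 [295.7, 318.8] [ 0.4952 -0.0968  0.1283] [ 0.5015 -0.0972  0.116 ]
```

View pics/w5.png

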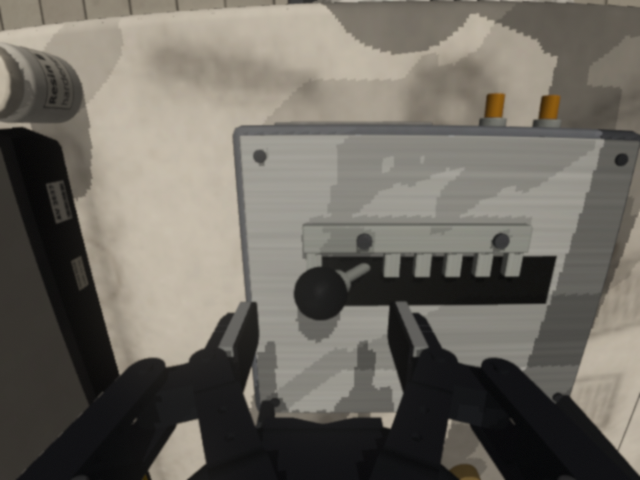

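The knob at (295,319) is between the fingers. I'll descend so that the tips stay clear of the stem, and close.

```bash
python3 -m creep '{"hand":[60,60,60,60,60],"delta_pos":[[-0.002,-0.001,0.02],[-0.001,0,0.02],[0,0,0.009],[0,0,0],[0,0,0]],"turn":[0,0,0,0,0]}' 30
python3 -m creep '{"hand":[25,25,25,25,25],"delta_pos":[[0,0,0],[0,0,0],[0,0,0],[0,0,0],[0,0,0]],"turn":[0,0,0,0,0]}' 30
python3 - <<'E'
from h import *
np.set_printoptions(precision=4,suppress=True)
c=cam('wrist','w6.png'); s=env.get_state(); print(s['tcp_pos'],s['wrist_force'],s['finger_gap'])
# path
t=s['tcp_pos']
def f(x,y): return 15+np.sqrt(125**2-x*x-y*y)
y0=-73.7+(-.001)*0
pts=[(0,-75)]+[(x,-75) for x in np.linspace(0,26,6)[1:]]+[(26,y) for y in np.linspace(-75,37,11)[1:]]
pts=np.array([(x,y,f(x,y)) for x,y in pts]); 
for d in np.diff(pts,axis=0)/800: print('[%.4f,%.4f,%.4f],'%(-d[0],d[1],-d[2]),end='')
E
```

```text
clock: 11.08
tcp_pos: [0.4985, -0.0954, 0.1144]
orientation: [0.0, 0.017, 1.0, -0.0]
wrist_force: [0.6, -1.0, -0.5]
finger_gap: 0.06
clock: 11.5
tcp_pos: [0.4992, -0.0958, 0.1148]
orientation: [0.001, 0.017, 1.0, -0.0]
wrist_force: [-1.5, -1.4, 5.8]
finger_gap: 0.0278
[ 0.4992 -0.0958  0.1148] [-0.7318 -0.9743  6.2617] 0.027849262242191336
[-0.0065,0.0000,0.0002],[-0.0065,0.0000,0.0005],[-0.0065,0.0000,0.0009],[-0.0065,0.0000,0.0012],[-0.0065,0.0000,0.0016],[-0.0000,0.0140,-0.0097],[-0.0000,0.0140,-0.0076],[-0.0000,0.0140,-0.0058],[-0.0000,0.0140,-0.0043],[-0.0000,0.0140,-0.0029],[-0.0000,0.0140,-0.0015],[-0.0000,0.0140,-0.0003],[-0.0000,0.0140,0.0010],[-0.0000,0.0140,0.0023],[-0.0000,0.0140,0.0037],
```

View pics/w6.png

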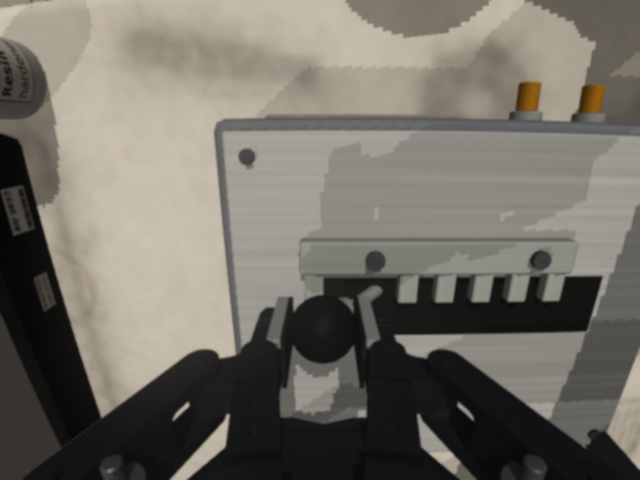

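The ball is held at (325,328). I'll lean it away from the comb, swing it along, and then look.

```bash
python3 -m creep '{"hand":[25,25,25,25,25],"delta_pos":[[-0.0065,0.0000,0.0002],[-0.0065,0.0000,0.0005],[-0.0065,0.0000,0.0009],[-0.0065,0.0000,0.0012],[-0.0065,0.0000,0.0016]],"turn":[0,0,0,0,0]}' 40
python3 -m creep '{"hand":[25,25,25,25,25],"delta_pos":[[0,0,0],[0,0,0],[0,0,0],[0,0,0],[0,0,0]],"turn":[0,0,0,0,0]}' 40
python3 -c "
from h import *
cam('wrist','w7.png')"
```

```text
clock: 11.97
tcp_pos: [0.5242, -0.0973, 0.1108]
orientation: [-0.0, 0.017, 1.0, -0.001]
wrist_force: [-2.7, -4.3, 6.2]
finger_gap: 0.0278
clock: 12.38
tcp_pos: [0.5242, -0.0974, 0.1107]
orientation: [-0.0, 0.017, 1.0, -0.001]
wrist_force: [-3.1, -4.0, 5.4]
finger_gap: 0.0276
```

View pics/w7.png

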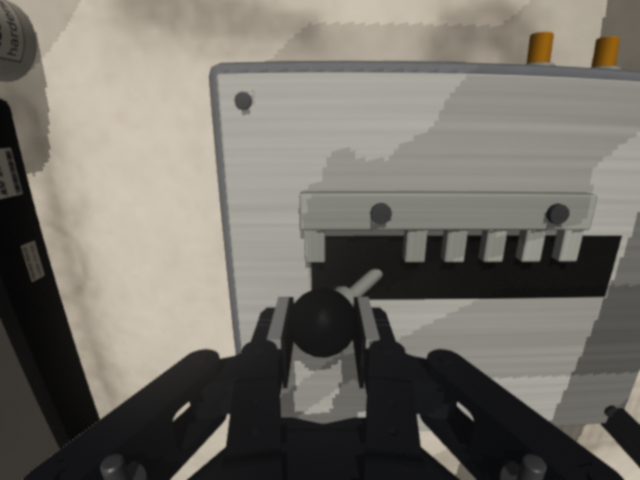

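The stem is clear of the teeth: stem at (370,278), tooth ends at row 262. Now the swing.

```bash
python3 -m creep '{"hand":[25,25,25,25,25],"delta_pos":[[0,0.0140,-0.0097],[0,0.0140,-0.0076],[0,0.0140,-0.0058],[0,0.0140,-0.0043],[0,0.0140,-0.0029]],"turn":[0,0,0,0,0]}' 40
python3 -m creep '{"hand":[25,25,25,25,25],"delta_pos":[[0,0.0140,-0.0015],[0,0.0140,-0.0003],[0,0.0140,0.0010],[0,0.0140,0.0023],[0,0.0135,0.0037]],"turn":[0,0,0,0,0]}' 40
python3 -m creep '{"hand":[25,25,25,25,25],"delta_pos":[[0,0,0],[0,0,0],[0,0,0],[0,0,0],[0,0,0]],"turn":[0,0,0,0,0]}' 40
python3 -c "
from h import *
cam('wrist','w8.png');t=env.get_state()['tcp_pos'];d=np.array(t[:2])-[.501,-.0213];print(d@[.9994,-.0332],d@[.0332,.9994])"
```

```text
clock: 12.85
tcp_pos: [0.5278, -0.0428, 0.1367]
orientation: [0.002, 0.018, 1.0, -0.003]
wrist_force: [-1.8, -6.5, 5.3]
finger_gap: 0.0275
clock: 13.27
tcp_pos: [0.5274, 0.0144, 0.1303]
orientation: [-0.001, 0.017, 1.0, -0.002]
wrist_force: [-4.0, -5.1, -8.6]
finger_gap: 0.0275
clock: 13.68
tcp_pos: [0.5272, 0.0152, 0.1296]
orientation: [-0.001, 0.017, 1.0, 0.001]
wrist_force: [-5.3, 1.3, -2.9]
finger_gap: 0.0273
0.024954833834710803 0.03735333970439215
```

View pics/w8.png

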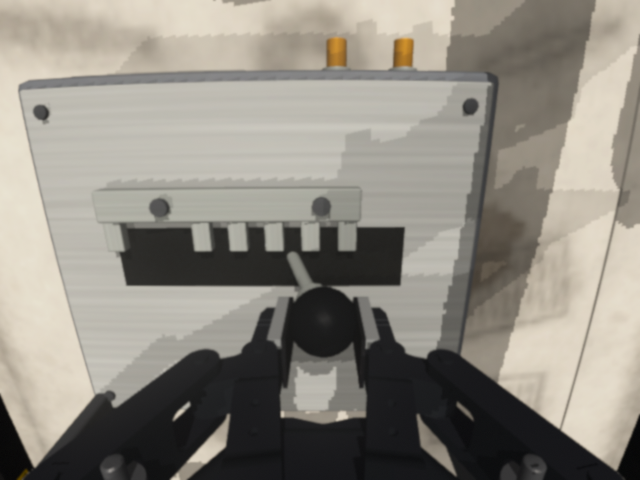

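The stem at (292,257) lines up with notch 3, which is the gap between the teeth at columns 274 and 311. I'll ease it in.

```bash
python3 -m creep '{"hand":[25,25,25,25,25],"delta_pos":[[0.005,0,-0.001],[0.005,0,-0.001],[0.005,0,-0.0008],[0.004,0,-0.0005],[0.004,0,-0.0003]],"turn":[0,0,0,0,0]}' 40
python3 -m creep '{"hand":[25,25,25,25,25],"delta_pos":[[0.004,0,0],[0.003,0,0],[0,0,0],[0,0,0],[0,0,0]],"turn":[0,0,0,0,0]}' 40
python3 -c "
from h import *
cam('wrist','w9.png');t=env.get_state()['tcp_pos'];d=np.array(t[:2])-[.501,-.0213];print(d@[.9994,-.0332],d@[.0332,.9994])"
```

```text
clock: 14.15
tcp_pos: [0.5094, 0.0154, 0.1331]
orientation: [0.0, 0.017, 1.0, -0.0]
wrist_force: [-2.1, -1.2, -3.5]
finger_gap: 0.0275
clock: 14.57
tcp_pos: [0.5055, 0.0158, 0.1339]
orientation: [0.001, 0.017, 1.0, -0.0]
wrist_force: [2.8, -2.8, -8.8]
finger_gap: 0.0274
0.0031747886578356744 0.037263813383399826
```

View pics/w9.png

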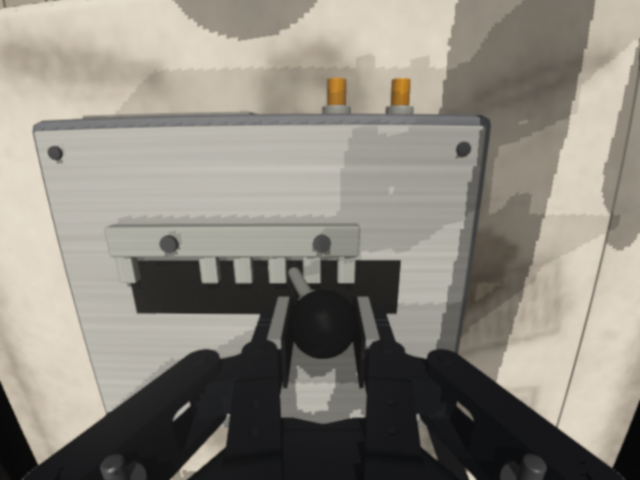

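The stem at (295,275) is inside notch 3. I'll release so the spring seats it, back up and inspect.

```bash
python3 -m creep '{"hand":[45,60,60,60,60],"delta_pos":[[0,0,0],[0,0,0],[0,0,0],[0,0,-0.01],[0,0,-0.02]],"turn":[0,0,0,0,0]}' 40
python3 -m creep '{"hand":[60,60,60,60,60],"delta_pos":[[0,0,-0.03],[0,0,-0.04],[0,0,-0.04],[0,0,0],[0,0,0]],"turn":[0,0,0,0,0]}' 40
python3 - <<'E'
from h import *
np.set_printoptions(precision=4,suppress=True)
O=np.array([.501,-.0213])
for n in('wrist','scene','top'):
    c=cam(n,n+'10.png')
    for t in('lever_knob','guard_tab'):
      for d in env.pinpoint(n,t)[:1]:
        P=atz(c,d['location'],.1345 if t=='lever_knob' else .33); e=P[:2]-O
        print(n,t,round(d['score'],2),d['location'],dep(c,d['location']),'unit',e@[.9994,-.0332],e@[.0332,.9994])
c=cam('wrist'); cv2.imwrite('pics/w11.png',cv2.resize(c['pixels'][130:350,185:465,::-1],None,fx=2.8,fy=2.7,interpolation=cv2.INTER_CUBIC))
E
```

```text
clock: 15.03
tcp_pos: [0.5028, 0.0165, 0.1567]
orientation: [-0.002, 0.017, 1.0, 0.0]
wrist_force: [0.3, 0.1, 0.6]
finger_gap: 0.0598
clock: 15.45
tcp_pos: [0.5056, 0.0161, 0.2484]
orientation: [0.003, 0.017, 1.0, -0.0]
wrist_force: [-0.3, -0.2, -0.2]
finger_gap: 0.0598
wrist lever_knob 0.65 [243.7, 322.4] [0.5007 0.0159 0.1493] unit 0.0034646333084967533 0.037204371895587104
scene lever_knob 0.5 [245.8, 300.4] [0.5068 0.0052 0.1465] unit 0.011390409592758105 0.03466641983799836
scene guard_tab 0.92 [174.1, 344.7] [ 0.6413 -0.0249  0.3389] unit 0.147309647480907 0.00798821336682933
top lever_knob 0.72 [266.6, 328.2] [0.4924 0.0145 0.1425] unit -0.006559850980032767 0.03378449168255313
```

View pics/wrist10.png

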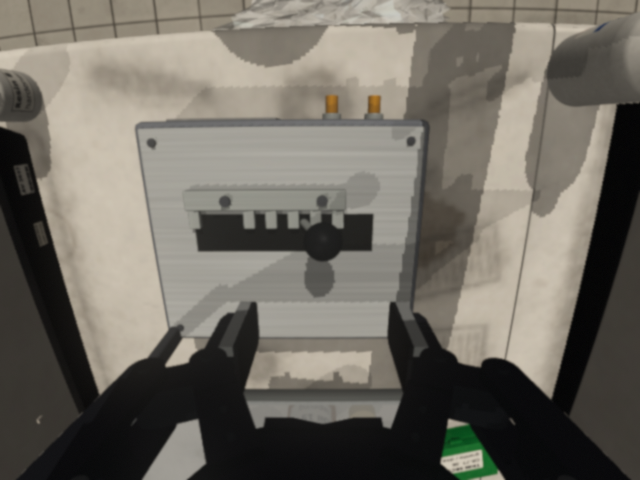

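View pics/w11.png

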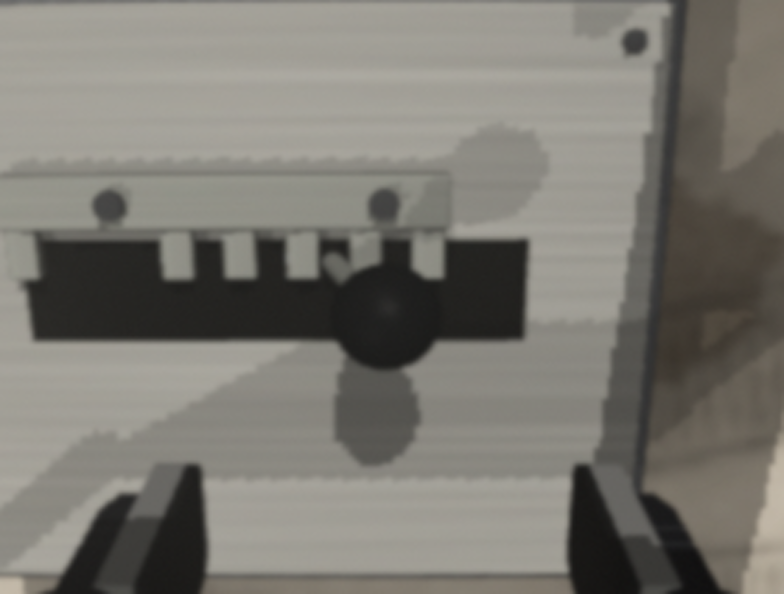

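View pics/scene10.png

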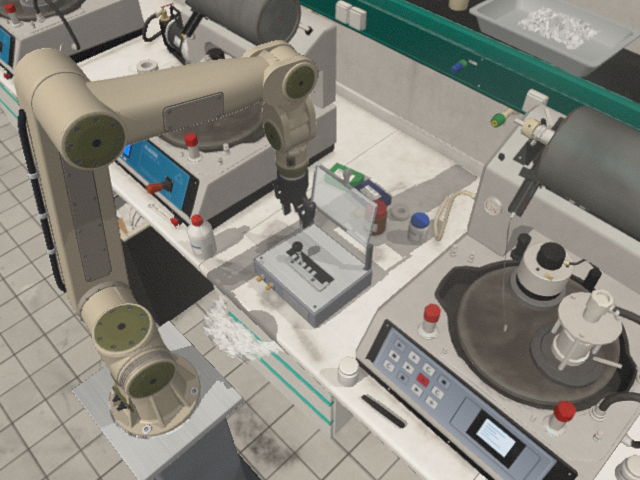

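The knob is at (322,240) with the stem in the third gap. I'll check the seating depth with a sphere fit to the knob's depth points.

Run:
```python
from h import *
from scipy.optimize import least_squares
np.set_printoptions(precision=4,suppress=True)
O=np.array([.501,-.0213])
for n in('wrist','top','scene'):
    c=cam(n)
    ys,xs=np.mgrid[0:480,0:640]; K=np.array([[c['fx'],0,c['cx']],[0,c['fy'],c['cy']],[0,0,1]])
    p=cv2.undistortPoints(np.stack([xs,ys],-1).reshape(-1,1,2).astype(float),K,np.array(c['D'],float))[:,0]
    d=c['depth'].reshape(-1); P=(np.c_[p,np.ones(len(p))]*d[:,None])@RM(c['orientation']).T+c['origin']
    m=(d>0)&(P[:,2]>.12)&(P[:,2]<.156)&(np.hypot(P[:,0]-.502,P[:,1]-.016)<.03)
    q=P[m]; f=least_squares(lambda v:np.linalg.norm(q-v,axis=1)-.015,[.502,.016,.134],loss='soft_l1',f_scale=.002)
    e=f.x[:2]-O; print(n,len(q),f.x,'unit',e@[.9994,-.0332]*1000,e@[.0332,.9994]*1000)
    if n=='wrist':
        for nm,z,cc in(('hinge',.165,'guard_hinge'),):
            for k in env.pinpoint(n,cc)[:1]:
                e=atz(c,k['location'],z)[:2]-O; print(cc,e@[.9994,-.0332]*1000,e@[.0332,.9994]*1000)
        g=c['pixels'].astype(float).mean(2)
        for col in (271,293): # tooth ends
            dd=np.diff(g[205:245,col]); r=205+np.argmin(dd)+.5; e=atz(c,(r,col),.086)[:2]-O; print('tooth end',r,e@[.9994,-.0332]*1000,e@[.0332,.9994]*1000)
```

```text
wrist 1243 [0.5043 0.0156 0.1347] unit 2.0668018769525656 37.00348859706776
guard_hinge 118.02320293798309 1.053080926346605
tooth end 232.5 5.204336171787808 -8.551659348627316
tooth end 232.5 5.223832979424239 11.039752124800547
top 171 [0.5042 0.0162 0.1353] unit 1.9299247411083917 37.63015524358413
scene 102 [0.5047 0.0158 0.1378] unit 2.446794898760957 37.21189129124338
```

```bash
python3 -m creep '{"hand":[60,60,60,60,60],"delta_pos":[[0.01,0,-0.02],[0.01,0,-0.02],[0,0,0],[0,0,0],[0,0,0]],"turn":[0,0,0,0,0]}' 40
python3 - <<'E'
from h import *
np.set_printoptions(precision=4,suppress=True)
for n in('scene','top'):
    c=cam(n,n+'12.png')
    for t in('white_jar','squeeze_bottle','sample_puck','guard_tab','lever_knob'):
        for d in env.pinpoint(n,t)[:1]: print(n,t,round(d['score'],2),d['location'],dep(c,d['location']))
E
```

```text
clock: 16.57
tcp_pos: [0.4883, 0.0165, 0.2768]
orientation: [0.0, 0.017, 1.0, 0.0]
wrist_force: [0.1, 0.3, 0.3]
finger_gap: 0.06
scene white_jar 0.69 [379.1, 349.7] [ 0.356  -0.3268  0.0464]
scene sample_puck 0.26 [221.0, 337.2] [ 0.6232 -0.019   0.1747]
scene guard_tab 0.68 [172.8, 345.4] [ 0.6435 -0.0251  0.3421]
scene lever_knob 0.45 [248.9, 298.6] [0.5001 0.0055 0.1389]
top squeeze_bottle 0.93 [403.6, 242.6] [0.3418 0.2829 0.1135]
top sample_puck 0.47 [195.6, 252.2] [0.7965 0.0525 0.0189]
top guard_tab 0.51 [264.4, 326.3] [0.4964 0.0166 0.1478]
top lever_knob 0.63 [263.9, 328.6] [0.4962 0.0115 0.1452]
```

View pics/top12.png

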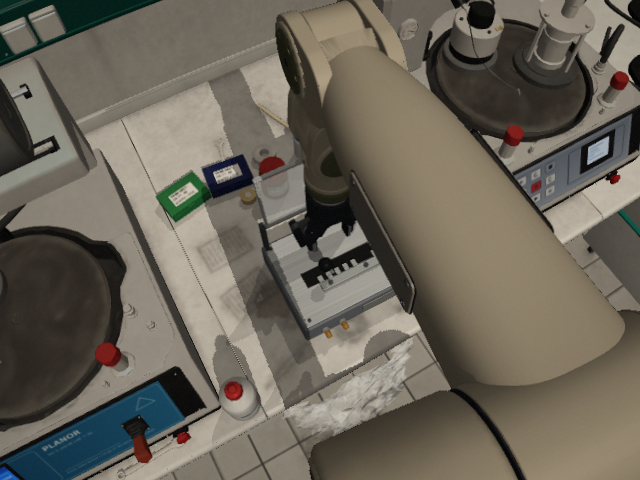

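The top view shows the guard up, the lever knob at (327,264), and the bottle at (238,397) and puck at (248,196) in place. The arm hides the jar in this view, but the scene camera finds it unmoved. Handing in.

```bash
python3 -c "
from workcell import env
print(env.hand_in())"
```

```text
the job is handed in; nothing more can be done
None
```

I flipped the guard up and left it at about 1.8 rad, past upright. I then moved the feed lever out of the park slot into the third notch and let go. The job was handed in at about 16.6 s of the 64 s allowed, with the gripper well clear of everything and the wrist force near zero.

**Guard:** the last picture from the scene camera still shows it up and back, with the tab around z = 0.34 m.

**Lever position:** the pictures show the stem in the gap between the third and fourth narrow teeth, which is notch 3. The comb measured about 4–5 mm toward -y from nominal. A sphere fit to the knob put it at unit y = 37 mm, z = 135 mm, which matches notch 3 at a swing of about 0.3 rad.

**Seating:** the fit gave knob x of about 2 mm in my estimated unit frame. My frame is uncertain by a few mm along x: the tooth ends read 1.2 mm too far back, the hinge 2 mm too far forward. I take that as seated (x = 0), since resting on a tooth tip would read 15 mm. I didn't nudge the knob to confirm it.

**Bystanders:** no contact was felt.
- **Jar and squeeze bottle:** each was found within about 4 mm of its first measured place, in one of the two fixed cameras.
- **Sample puck:** the top view gave it about 10 mm off in y with a low score (0.47), while the picture shows it where it stood. The scene camera only gave a false puck detection on the unit's hinge.

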